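# Find the offcut with the screw in its foot

## Task

One of the three look-alike offcuts standing on end has an old screw and washer left in its bottom end, which would ruin the saw. Tip offcuts over onto their sides on the bench to look at their bottom ends; when the one with the screw lies there on its side, lay it flat in the plywood tray. Leave the other two on the bench, outside the tray.

Things in the scene. Friction and masses are not known exactly. Their poses are not given: they have to be found in the camera images.
- offcut_screw_mid (a point): Softwood offcut, 160 x 42 x 39 mm, about 0.13 kg, standing on end at the start. Point: its centre; x runs along its length from foot end to top end, y across the 42 mm, z across the 39 mm, towards the robot (within 0.2 rad) at the start. This one has a dark steel washer, 30 mm across, with a screw head in its foot end, unseen while it stands.
- offcut_plain1_mid (a point): Softwood offcut, 160 x 42 x 39 mm, about 0.13 kg, standing on end at the start. Point: its centre; x runs along its length from foot end to top end, y across the 42 mm, z across the 39 mm, towards the robot (within 0.2 rad) at the start. This one has a bare foot end. Each offcut, pushed away from the robot near its top, falls once it leans 14 degrees; its foot then faces the robot.
- offcut_plain2_mid (a point): Softwood offcut, 160 x 42 x 39 mm, about 0.13 kg, standing on end at the start. Point: its centre; x runs along its length from foot end to top end, y across the 42 mm, z across the 39 mm, towards the robot (within 0.2 rad) at the start. This one has a bare foot end.
- tray: Open plywood tray fixed to the bench, 242 mm long (its x) by 162 mm wide (its y) by 30 mm high outside; walls and floor 6 mm thick, inside 230 x 150 mm. Origin at the centre of its underside, on the bench; z up. An offcut fits into it lying along the tray's x.
Things that resemble listed ones, but are neither listed nor needed, are in the scene too. Leave any green or purple look-alike of the part that bears offcut_screw_mid alone.

How it is judged (in metres and radians):
On the way:
1. the offcut with the screw lies on its side on the bench, outside the tray (angle between offcut_screw_mid's own x axis and vertical between 1.45 and 1.69 rad and height (world z) of offcut_screw_mid below 0.03 m and horizontal distance between offcut_screw_mid and tray above 0.085 m), for 0.2 s.
At the end, for the whole second after the job is handed in: The screw offcut lies flat (within 7 degrees) on the tray's floor: its centre within 45 mm of the tray's centre along it, 65 mm across it, under 36 mm above the bench. The other two stand or lie on the bench, centres over 85 mm from the tray's centre (angle between offcut_screw_mid's own x axis and vertical between 1.45 and 1.69 rad and x of offcut_screw_mid in the frame of tray between -0.045 and 0.045 m and y of offcut_screw_mid in the frame of tray between -0.065 and 0.065 m and z of offcut_screw_mid in the frame of tray between 0 and 0.036 m and horizontal distance between each of offcut_plain1_mid, offcut_plain2_mid and tray above 0.085 m and height (world z) of offcut_plain1_mid between 0 and 0.1 m and height (world z) of offcut_plain2_mid between 0 and 0.1 m); the robot touches nothing.
It also fails if it takes over 67 s, if anything falls off the work surface, if the arm or the gripper's body presses on something with over 40 N, if the wrist force passes 120 N, or if a joint passes its speed limit or range.

## Robot

A 7-joint arm with a two-finger parallel gripper is mounted at the origin on a cart in front of the work surface, level with it; the furniture and walls round the work are solid. World frame = base frame: x ahead of the robot, y to its left, z up, the work surface at z = 0. Lengths are in mm, angles in rad, forces in N, time in s.
With the tool pointing down it reaches from about 425 to 1025 mm from the base axis. Payload 9.4 kg.
Tool frame: the origin (TCP) lies midway between the tips of the shut fingers; the grasp point (between the pads) lies 19 mm behind it (manip.pinch_z is the distance from the TCP to the grasp point, in mm); z points along the fingers, y is the direction in which the jaws open and shut (so a half turn about z gives the same grasp; the last joint's range is limited). The gripper opens to 85 mm and grips with 20 to 120 N. Pads are 22 mm wide; open, the fingers measure 114 mm over their backs; the gripper's body (76 mm by 85 mm) begins 54 mm behind the grasp point. The pads swing forward as they close: fully open they stand 13 mm farther back than shut.
Start: joints at [1.157, 0.599, -0.003, 1.599, 0.002, 0.943, -0.08], TCP at [239.58, -684.27, 231.275] pointing down, gripper open.
Joint ranges: [-2.57, 2.57], [-0.35, 1.97], [-1.29, 1.29], [0.11, 2.56], [-1.05, 4.19], [0.11, 1.86], [-2.63, 2.63]. Speed limits (rad/s): [2.22, 2.22, 3.01, 3.01, 3.14, 3.14, 3.14].

## Interface

Orientations are given as a unit quaternion [x, y, z, w].
In Python, from station import monitor, cams, job, manip gives the robot as it stands. The module is installed in compiled form; this text tells all that it offers.
- The arm moves only by the tool step_arm, never from a script. Its arguments are lists of equal length, an entry for each row: "angular": the turn, a rotation vector about the tool's x, y, z in degrees, a list of three; "delta_pos": the shift along the tool's x, y, z in cm, a list of three; "hand": the closure, from -1 (fully open) to 1 (shut). A call has 1 to 8 rows; each row is the pose to reach, as a shift and turn from the pose measured when the call began, along the tool's axes at that moment; what a row does not reach only later rows make up. A row lasts 1/10 s, in which the tool goes at most 50 mm and 8.59 degrees, less where a joint would pass 70% of its speed; a pose out of reach is approached as far as the arm can. A call with a gripper value outside its range is refused whole. The fingers move at their own pace and stop on an object; "force" is the grip in N (left out, the last holds). Time passes only in rows, so rows that repeat a pose let the fingers close. It gives the time, the measured TCP pose, the force and the opening at its end, in the units of the state.
- monitor.get_obs(): the state, without advancing time (a new reading comes with each control period).
- cams.camera(name): name is "scene" or "top" or "wrist"; returns the picture (420x560x3 uint8, blue, green, red); there is no depth.
- cams.get_calibration(name): a dict with "camera_matrix" (3x3 intrinsics, pixels), "k1" (the pictures are not rectified: a ray, as slopes to the right and down, at radius r is drawn at 1 + k1 r^2 times it, then the intrinsics apply), "pose" (4x4, takes a point from camera to world coordinates). Camera axes: x right, y up, looking along -z (the intrinsics and any distortion apply to the point x, -y, -z); pixel columns grow to the right and rows downward; lengths in mm; the calibration is good to about 2 mm. A picture is of the moment at which its call begins: read the wrist's pose just before it. get_calibration takes no time and is no camera call; for the wrist camera it gives the pose at the moment of the call.
- job.hand_in(): hands the job in, once; it reports no verdict.
The state is a dict: "time_s": time; "joints": joint angles; "qvel": joint speeds; "joint_efforts": joint torques, N m; "tcp_pos": TCP position; "ee_rot": TCP orientation; "wrist_force": force on the tool from outside, world axes, zero at the start; "wrist_torque": the same for the moment, N m; "finger_gap": opening from 0.0 (shut) to 1.0 (fully open).
Only numpy, scipy, OpenCV 4.12 (cv2) and the standard library are available. Lean on these libraries where they do the work, as an engineer would, in place of code of your own. Each camera call takes 0.05 s, during which the arm holds its last target. There are 200 camera calls.

## Working session

There is one attempt and no reset: what is moved stays moved. The work goes in short steps, Python scripts to look and compute and a tool call to move; the robot and the scene stay as the last step left them, time stands still between calls to the robot, and variables do not carry over. Pictures are saved under pics/ and viewed, about 8 in all and at most 12, crops included, and the job is handed in when it is done.

Besides the shell and the picture viewer there is one more tool, called after ">>>" by a JSON object that holds its "fn" and its "kwargs". step_arm: Moves the arm, as the interface text tells. Its arguments: {"type":"object","properties":{"angular":{"type":"array"},"delta_pos":{"type":"array"},"hand":{"type":"array"},"force":{"type":"number"}},"required":["angular","delta_pos","hand"]}

```bash
mkdir -p pics; cat > h.py <<'E'
import numpy as np, cv2
from station import monitor, cams, job, manip
from scipy.spatial.transform import Rotation as R
def snap(n,f):
    c=cams.get_calibration(n); im=cams.camera(n); cv2.imwrite('pics/'+f,im); np.save('pics/'+f+'.npy',c,allow_pickle=True); return im,c
def ray(c,u,v):
    K=np.array(c['camera_matrix'],float);P=np.array(c['pose'],float)
    d=np.array([(u-K[0,2])/K[0,0],(v-K[1,2])/K[1,1]]);s=d.copy()
    for _ in range(30): s=d/(1+c['k1']*(s@s))
    r=P[:3,:3]@np.array([s[0],-s[1],-1]); return P[:3,3],r
def atz(c,u,v,z=0):
    o,r=ray(c,u,v); return o+r*(z-o[2])/r[2]
def proj(c,p):
    K=np.array(c['camera_matrix'],float);P=np.array(c['pose'],float)
    q=P[:3,:3].T@(np.array(p,float)-P[:3,3]); s=np.array([q[0],-q[1]])/-q[2]; s=s*(1+c['k1']*(s@s))
    return np.array([K[0,0]*s[0]+K[0,2],K[1,1]*s[1]+K[1,2]])
def tri(obs):
    A=np.zeros((3,3));b=np.zeros(3)
    for c,u,v in obs:
        o,r=ray(c,u,v);r=r/np.linalg.norm(r);M=np.eye(3)-np.outer(r,r);A+=M;b+=M@o
    return np.linalg.solve(A,b)
def totool(pw):
    o=monitor.get_obs();return R.from_quat(o['ee_rot']).inv().apply(np.array(pw)-o['tcp_pos'])
E
python3 - <<'E'
from h import *
a,ca=snap('scene','s0.png');b,cb=snap('top','t0.png')
print(monitor.get_obs());print(ca['pose'],cb['pose'])
E
```

```text
{'time_s': 0.1, 'joints': array([ 1.157301  ,  0.60004568, -0.00254144,  1.60006149,  0.00179657,
        0.94287292, -0.07977302]), 'qvel': array([ 9.59967654e-04, -3.46997318e-03,  1.83061480e-03, -7.88298339e-04,
       -4.43788155e-05,  3.03421907e-04,  9.27655845e-04]), 'joint_efforts': array([ 5.00833208e-03, -7.77998042e+01,  1.57013912e+00, -2.58627445e+01,
        1.26851487e-02,  5.48208336e-03,  6.01300326e-05]), 'tcp_pos': array([ 239.43596437, -683.87711678,  230.49877644]), 'ee_rot': array([ 9.85847489e-01,  1.67643218e-01, -1.78538246e-04, -6.69239775e-04]), 'wrist_force': array([0.30834024, 0.33295109, 0.04521473]), 'wrist_torque': array([-0.02242306,  0.04968109,  0.04118406]), 'finger_gap': 1.000949905310847}
[[-9.00084310e-01  2.95196203e-01 -3.20480010e-01  2.78717636e+02]
 [-4.35242654e-01 -6.43409583e-01  6.29752285e-01  6.26107775e+02]
 [-2.02994262e-02  7.06316721e-01  7.07604849e-01  7.23933551e+02]
 [ 0.00000000e+00  0.00000000e+00  0.00000000e+00  1.00000000e+00]] [[-1.20596847e-02  9.87533457e-01 -1.56946599e-01  3.75059701e+02]
 [-9.99918996e-01 -1.12712309e-02  5.91277659e-03  3.49900496e+01]
 [ 4.07008335e-03  1.57005191e-01  9.87589391e-01  1.31509050e+03]
 [ 0.00000000e+00  0.00000000e+00  0.00000000e+00  1.00000000e+00]]
```

View pics/s0.png

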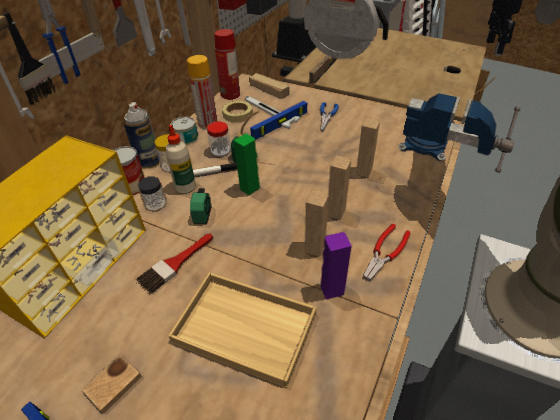

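View pics/t0.png

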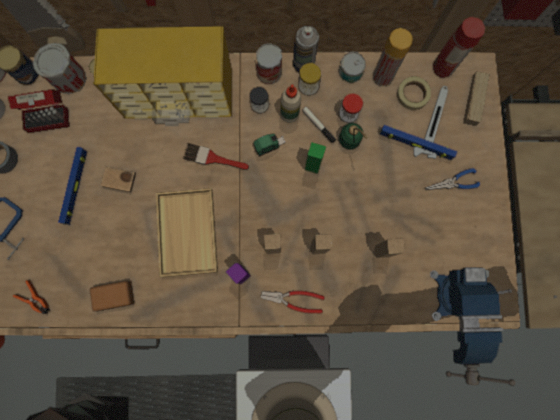

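Candidates standing on end (top/scene pixels): A (272,241)/(316,222), B (322,241)/(340,185) and C (395,246)/(369,148), all plain wood. Rejected look-alikes in the top view are purple (237,271), green (315,158), the knotty block (119,179), the brown block (111,295) and the lying batten (477,97). The tray is at (187,232). I'll check A–C in one close crop.

```bash
python3 - <<'E'
from h import *
t=cv2.imread('pics/t0.png');s=cv2.imread('pics/s0.png')
a=cv2.resize(t[185:285,150:420],None,fx=2.9,fy=2.9,interpolation=cv2.INTER_CUBIC)  
b=cv2.resize(s[110:300,290:400],None,fx=1.6,fy=1.6)
b=cv2.resize(s[110:270,290:400],None,fx=1.88,fy=1.88,interpolation=cv2.INTER_CUBIC)
o=np.zeros((a.shape[0]+b.shape[0],a.shape[1],3),np.uint8);o[:a.shape[0]]=a;o[a.shape[0]:,:b.shape[1]]=b
c=cv2.resize(s[270:390,160:330],None,fx=2.5,fy=2.5);o[a.shape[0]:a.shape[0]+300,300:725]=c
print(o.shape,a.shape,b.shape);cv2.imwrite('pics/c0.png',o)
E
```

```text
(591, 783, 3) (290, 783, 3) (301, 207, 3)
```

View pics/c0.png

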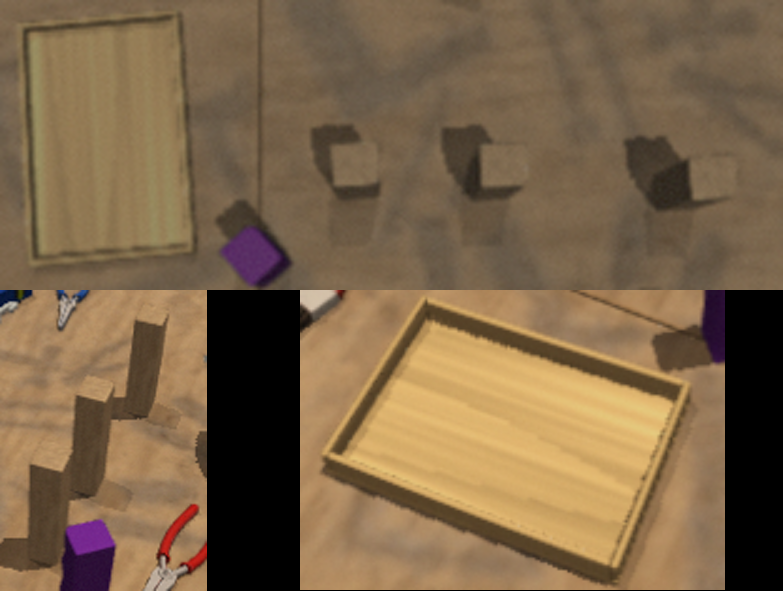

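```bash
python3 - <<'E'
from h import *
ct=np.load('pics/t0.png.npy',allow_pickle=True).item();cs=np.load('pics/s0.png.npy',allow_pickle=True).item()
for n,a,b in [('A',(356,165),(51,457)),('B',(504,166),(95,388)),('C',(714,177),(152,314))]:
    u=(a[0]/2.9+150-.3,a[1]/2.9+185-.3);v=(b[0]/1.88+290-.3,(b[1]-290)/1.88+110-.3)
    p=tri([(ct,*u),(cs,*v)]);print(n,p,proj(ct,p)-u,proj(cs,p)-v,atz(ct,*u,160),atz(cs,*v,160))
T=[(22,25),(182,12),(194,250),(32,264)]
S=[(430,300),(689,384),(614,580),(324,458)]
q=[atz(ct,x/2.9+149.7,y/2.9+184.7,30)for x,y in T];print(np.round(q),np.mean(q,0))
q=[atz(cs,(x-300)/2.5+159.7,(y-290)/2.5+269.7,30)for x,y in S];print(np.round(q),np.mean(q,0))
# back-left... triangulate matching corners
print(manip.pinch_z)
a=cams.get_calibration('wrist');o=monitor.get_obs();Rt=R.from_quat(o['ee_rot']);print(Rt.as_matrix(),a['camera_matrix'])
print(Rt.inv().as_matrix()@a['pose'][:3,:3],Rt.inv().apply(a['pose'][:3,3]-o['tcp_pos']))
E
```

```text
A [495.38063299  52.75492132 156.63686162] [-0.13194159 -0.46468295] [0.59427704 0.11119262] [493.83961908  52.37812399 160.        ] [495.31962163  56.34931255 160.        ]
B [492.75115409 -77.27013437 160.13384148] [-0.13793895 -0.52497765] [0.6086861 0.1076704] [491.41794192 -77.60015735 160.        ] [494.17789034 -77.23821539 160.        ]
C [ 479.96292917 -262.50809749  159.8284285 ] [-0.05554362 -0.22958639] [0.23588085 0.03750596] [ 479.35798372 -262.57742603  160.        ] [ 480.49696277 -262.1537248   160.        ]
[[651. 386.  30.]
 [662. 226.  30.]
 [426. 212.  30.]
 [414. 369.  30.]] [538.35883806 298.21625165  30.        ]
[[657. 233.  30.]
 [427. 216.  30.]
 [412. 382.  30.]
 [649. 394.  30.]] [536.28544623 306.19080414  30.        ]
18.700000000000003
[[ 9.43791439e-01  3.30541052e-01 -5.76409981e-04]
 [ 3.30541530e-01 -9.43790607e-01  1.25967525e-03]
 [-1.27635944e-04 -1.37939816e-03 -9.99999040e-01]] [[350.26868207   0.         289.20152703]
 [  0.         350.26868207 211.55532977]
 [  0.           0.           1.        ]]
[[ 5.20622969e-04  9.47442408e-01  3.19925949e-01]
 [ 9.99999616e-01 -7.18974269e-04  5.01878462e-04]
 [ 7.05519464e-04  3.19925565e-01 -9.47442418e-01]] [  81.54781854   -0.15011575 -142.8380619 ]
```

```bash
cat >> h.py <<'E'
def plan(p,yaw=180,tilt=0):
    "yaw of tool x in deg; tilt = fingers leaning toward +x world"
    o=monitor.get_obs();R0=R.from_quat(o['ee_rot'])
    Rt=R.from_euler('y',-tilt,degrees=True)*R.from_euler('z',yaw,degrees=True)*R.from_euler('x',180,degrees=True)
    d=R0.inv().apply(np.array(p)-o['tcp_pos'])/10;w=(R0.inv()*Rt).as_rotvec(degrees=True)
    print('t',round(o['time_s'],2),'tcp',np.round(o['tcp_pos'],1),'gap',round(o['finger_gap'],3),'d_cm',np.round(d,2),'rot',np.round(w,2))
E
python3 -c "
from h import *
plan((425,-262,350));plan((239,-684,350),90)"
```

```text
t 0.1 tcp [ 239.4 -683.9  230.5] gap 1.001 d_cm [ 31.46 -33.7  -11.91] rot [-3.000e-02 -1.100e-01 -1.607e+02]
t 0.1 tcp [ 239.4 -683.9  230.5] gap 1.001 d_cm [ -0.05  -0.02 -11.95] rot [-7.00e-02 -4.00e-02 -7.07e+01]
```

>>> {"fn": "step_arm", "kwargs": {"delta_pos": [[0,0,-5],[0,0,-10],[0,0,-12],[3,-3,-12],[6,-6.5,-12],[9,-10,-12],[12,-13,-12],[15,-16,-12]], "angular": [[0,0,-8],[0,0,-16],[0,0,-24],[0,0,-32],[0,0,-40],[0,0,-48],[0,0,-56],[0,0,-64]], "hand": [1,1,1,1,1,1,1,1]}}

```text
time_s: 0.9
tcp_pos: [328.4, -481.6, 350.6]
ee_rot: [0.745, 0.667, 0.0, -0.001]
wrist_force: [0.9, -0.4, -0.4]
finger_gap: 0.001
```

```bash
python3 -c "
from h import *
plan((425,-262,350));print(monitor.get_obs()['joints'])"
```

```text
t 0.9 tcp [ 328.4 -481.6  350.6] gap 0.001 d_cm [22.89  7.16  0.08] rot [ 1.000e-02 -1.100e-01 -9.637e+01]
[ 1.12267717  0.33007178 -0.33520923  1.77022686  0.1219981   1.0633402
  0.633392  ]
```

>>> {"fn": "step_arm", "kwargs": {"delta_pos": [[4,1,0],[8,2.5,0],[12,4,0],[16,5,0],[20,6,0],[22.9,7.2,0],[22.9,7.2,0],[22.9,7.2,0]], "angular": [[0,0,-8],[0,0,-16],[0,0,-24],[0,0,-32],[0,0,-40],[0,0,-48],[0,0,-56],[0,0,-64]], "hand": [1,1,1,1,1,1,1,1]}}

```text
time_s: 1.7
tcp_pos: [425.7, -260.8, 350.7]
ee_rot: [0.275, 0.962, 0.001, -0.001]
wrist_force: [-0.7, -0.5, -0.0]
finger_gap: 0.005
```

```bash
python3 -c "
from h import *
plan((425,-262,120));print(monitor.get_obs()['joints'])"
```

```text
t 1.7 tcp [ 425.7 -260.8  350.7] gap 0.005 d_cm [-0.05 -0.16 23.07] rot [  0.06  -0.09 -31.9 ]
[ 0.97550366  0.25213429 -0.66803195  1.9218282   0.18023899  1.02909619
  1.24320042]
```

>>> {"fn": "step_arm", "kwargs": {"delta_pos": [[0,0,3],[0,0,8],[0,0,13],[0,0,18],[0,-0.2,22],[0,-0.2,23],[0,-0.2,23]], "angular": [[0,0,-8],[0,0,-16],[0,0,-24],[0,0,-31.9],[0,0,-31.9],[0,0,-31.9],[0,0,-31.9]], "hand": [1,1,1,1,1,1,1]}}

```text
time_s: 2.4
tcp_pos: [424.1, -261.6, 119.9]
ee_rot: [-0.0, 1.0, 0.001, -0.002]
wrist_force: [1.2, -0.2, 0.3]
finger_gap: 0.001
```

```bash
python3 -c "
from h import *
plan((520,-262,125))"
```

```text
t 2.4 tcp [ 424.1 -261.6  119.9] gap 0.001 d_cm [-9.59 -0.04 -0.54] rot [ 0.16 -0.21  0.01]
```

>>> {"fn": "step_arm", "kwargs": {"delta_pos": [[-2,0,-0.5],[-3.2,0,-0.5],[-4.2,0,-0.5],[-5.2,0,-0.5],[-6.2,0,-0.5],[-7.2,0,-0.5],[-8,0,-0.5],[-8,0,-0.5]], "angular": [[0,0,0],[0,0,0],[0,0,0],[0,0,0],[0,0,0],[0,0,0],[0,0,0],[0,0,0]], "hand": [1,1,1,1,1,1,1,1]}}

```text
time_s: 3.2
tcp_pos: [505.3, -261.4, 124.5]
ee_rot: [-0.0, 1.0, 0.002, -0.001]
wrist_force: [-0.1, -0.6, -0.0]
finger_gap: 0.001
```

```bash
python3 -c "
from h import *
plan((430,-262,170),180,35)
a,b=snap('scene','s1.png')"
```

```text
t 3.2 tcp [ 505.3 -261.4  124.5] gap 0.001 d_cm [ 7.54 -0.04 -4.53] rot [ 1.900e-01 -3.516e+01 -2.000e-02]
```

>>> {"fn": "step_arm", "kwargs": {"delta_pos": [[2.5,0,-2],[5,0,-4.5],[7.5,0,-4.5],[7.5,0,-4.5],[7.5,0,-4.5]], "angular": [[0,-4,0],[0,-12,0],[0,-20,0],[0,-28,0],[0,-35,0]], "hand": [1,1,1,1,1]}}

```text
time_s: 3.75
tcp_pos: [419.4, -265.8, 161.4]
ee_rot: [0.0, 0.985, -0.005, 0.175]
wrist_force: [0.1, -0.6, -0.5]
finger_gap: -0.002
```

```bash
python3 - <<'E'
from h import *
a,c=snap('wrist','w1.png'); s,_=snap('scene','s2.png')
o=np.vstack([np.hstack([cv2.resize(a,(400,300)),cv2.resize(s[80:280,290:430],(210,300))])])
cv2.imwrite('pics/v1.png',o)
plan((425,53,170),180,0)
E
```

```text
t 3.85 tcp [ 419.9 -265.9  160.8] gap 0.001 d_cm [-0.85 31.88 -0.94] rot [-0.46 20.1   0.03]
```

View pics/v1.png

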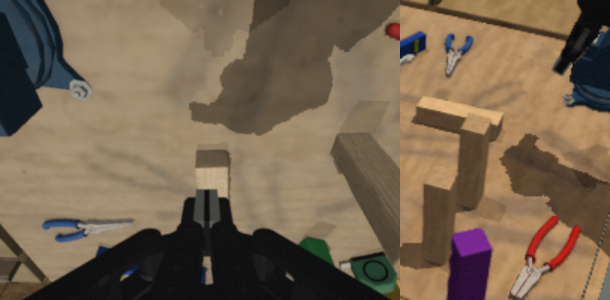

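The picture shows C lying down with its foot at about (212,157). The foot looks plain brown, so I'll check it in a close crop.

```bash
python3 - <<'E'
from h import *
a=cv2.imread('pics/w1.png');s=cv2.imread('pics/s2.png')
cv2.imwrite('pics/v2.png',np.hstack([cv2.resize(a[190:290,250:350],(400,400),interpolation=cv2.INTER_CUBIC),cv2.resize(s[120:220,290:390],(400,400),interpolation=cv2.INTER_CUBIC)]))
E
```

```text
(no output)
```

View pics/v2.png

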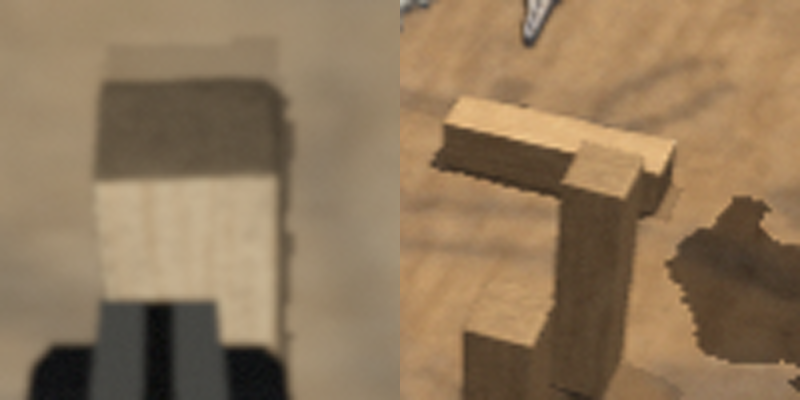

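C's foot is bare (crop left (190,130), no washer). A is next.

>>> {"fn": "step_arm", "kwargs": {"delta_pos": [[0,3,0],[0,8,0],[0,13,0.5],[0,18,1],[0.3,23,2],[0.6,28,3],[0.7,31.9,3.3],[0.7,31.9,3.3]], "angular": [[0,5,0],[0,12,0],[0,20,0],[0,20,0],[0,20,0],[0,20,0],[0,20,0],[0,20,0]], "hand": [1,1,1,1,1,1,1,1]}}

```text
time_s: 4.65
tcp_pos: [424.6, 60.6, 125.1]
ee_rot: [-0.005, 1.0, -0.001, -0.0]
wrist_force: [-0.4, -0.5, 1.3]
finger_gap: -0.001
```

```bash
python3 -c "
from h import *
plan((518,53,125),180)"
```

```text
t 4.65 tcp [424.6  60.6 125.1] gap -0.001 d_cm [-9.34 -0.85  0.01] rot [-0.14 -0.01  0.54]
```

>>> {"fn": "step_arm", "kwargs": {"delta_pos": [[-2,-0.8,0],[-3.8,-0.8,0],[-4.8,-0.8,0],[-5.8,-0.8,0],[-6.8,-0.8,0],[-7.8,-0.8,0],[-8.8,-0.8,0],[-9,-0.8,0]], "angular": [[0,0,0.5],[0,0,0.5],[0,0,0.5],[0,0,0.5],[0,0,0.5],[0,0,0.5],[0,0,0.5],[0,0,0.5]], "hand": [1,1,1,1,1,1,1,1]}}

```text
time_s: 5.45
tcp_pos: [515.9, 53.5, 125.1]
ee_rot: [0.0, 1.0, -0.001, 0.0]
wrist_force: [-0.2, 0.1, -0.1]
finger_gap: -0.0
```

>>> {"fn": "step_arm", "kwargs": {"delta_pos": [[2.5,0,-2],[5,0,-4.5],[7.5,0,-4.5],[8.5,0,-4.5],[8.5,0,-4.5]], "angular": [[0,-4,0],[0,-12,0],[0,-20,0],[0,-20,0],[0,-20,0]], "hand": [1,1,1,1,1]}}

```text
time_s: 5.95
tcp_pos: [430.0, 53.9, 170.8]
ee_rot: [-0.001, 0.985, -0.001, 0.175]
wrist_force: [0.4, -0.9, -0.3]
finger_gap: -0.004
```

```bash
python3 - <<'E'
from h import *
a,c=snap('wrist','w3.png'); s,_=snap('scene','s3.png'); t,_=snap('top','t3.png')
cv2.imwrite('pics/v3.png',np.hstack([cv2.resize(a[150:310,210:370],(400,400),interpolation=cv2.INTER_CUBIC),cv2.resize(s[120:280,250:410],(400,400),interpolation=cv2.INTER_CUBIC)]))
plan((425,53,170),180,0)
E
```

```text
t 6.1 tcp [429.5  53.4 170.2] gap 0.003 d_cm [ 0.43 -0.04 -0.13] rot [-0.16 19.98  0.15]
```

View pics/v3.png

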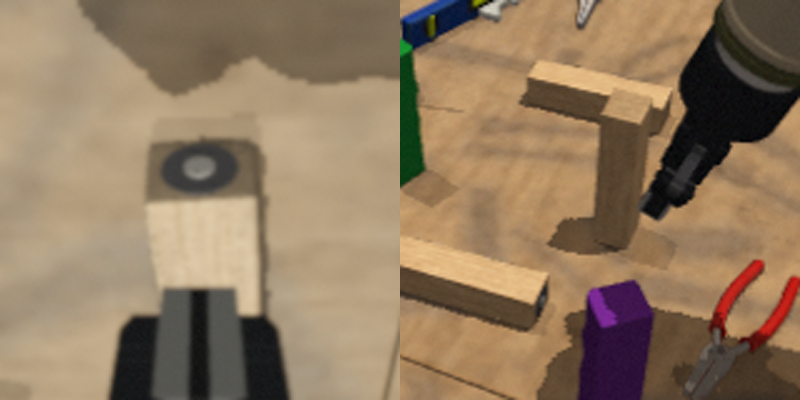

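A is the one: washer and screw head at crop-left (200,168), and its foot edge shows at crop-right (543,295). Now I'll measure it in the scene and top views.

```bash
python3 - <<'E'
from h import *
s=cv2.imread('pics/s3.png');t=cv2.imread('pics/t3.png')
cv2.imwrite('pics/v4.png',np.hstack([cv2.resize(t[160:260,220:320],(400,400),interpolation=cv2.INTER_CUBIC),cv2.resize(s[180:280,220:320],(400,400),interpolation=cv2.INTER_CUBIC)]))
E
```

```text
(no output)
```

View pics/v4.png

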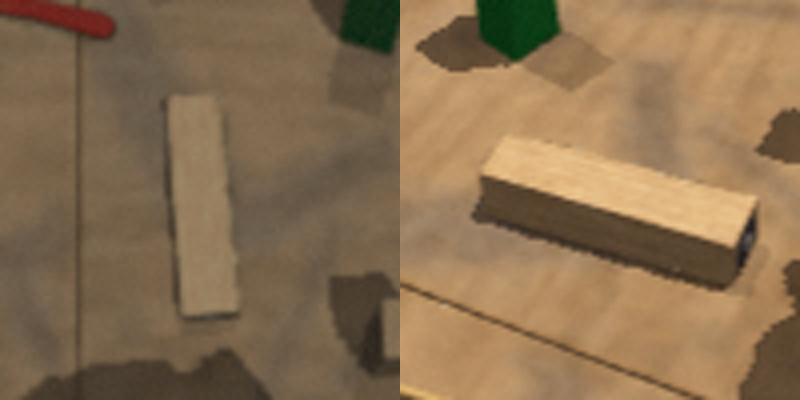

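```bash
python3 - <<'E'
from h import *
ct=np.load('pics/t3.png.npy',allow_pickle=True).item();cs=np.load('pics/s3.png.npy',allow_pickle=True).item()
T=np.array([(168,97),(215,96),(182,316),(238,312)])/4+[219.6,159.6]
S=(np.array([(480,178),(505,135),(735,247),(757,198)])-[400,0])/4+[219.6,179.6]
P=np.array([tri([(ct,*a),(cs,*b)]) for a,b in zip(T,S)]);print(P.round(1),P.mean(0))
h=(P[0]+P[1])/2;f=(P[2]+P[3])/2;print('axis',(h-f).round(1),np.degrees(np.arctan2(*(h-f)[[1,0]])))
# tray corners triangulated
T=np.array([(22,25),(182,12),(194,250),(32,264)])/2.9+[149.7,184.7]
S=(np.array([(324,458),(430,300),(689,384),(614,580)])-[300,290])/2.5+[159.7,269.7]
# order scene: which is which, by z=30 estimate: (649,394)=614,580 ; (657,233)=430,300; (427,216)=689,384;(412,382)=614,580
S=(np.array([(324,458),(430,300),(689,384),(614,580)])-[300,290])/2.5+[159.7,269.7]
Q=np.array([tri([(ct,*a),(cs,*b)]) for a,b in zip(T,S)]);print(Q.round(1),Q.mean(0))
g=P.mean(0);plan((g[0],g[1],130),184)
E
```

```text
[[674.8  84.2  32.5]
 [675.1  50.7  37.3]
 [515.3  74.9  37.9]
 [518.3  35.6  38. ]] [595.8556772   61.37477959  36.4135145 ]
axis [158.2  12.2  -3.1] 4.416492595085155
[[654.2 389.4  18.9]
 [663.6 227.4  19.4]
 [427.2 212.7  24.9]
 [415.5 374.6   8.9]] [540.11323807 301.05099168  18.04529808]
t 6.1 tcp [429.5  53.4 170.2] gap 0.003 d_cm [-14.26   0.77   9.46] rot [-0.86 19.97 -3.81]
```

>>> {"fn": "step_arm", "kwargs": {"delta_pos": [[-4,0.2,2],[-8,0.4,5],[-12,0.8,8],[-14.3,0.8,9.5],[-14.3,0.8,9.5],[-14.3,0.8,9.5]], "angular": [[-0.3,7,-1.3],[-0.6,14,-2.6],[-0.9,20,-3.8],[-0.9,20,-3.8],[-0.9,20,-3.8],[-0.9,20,-3.8]], "hand": [-1,-1,-1,-1,-1,-1]}}

```text
time_s: 6.7
tcp_pos: [601.2, 60.7, 128.3]
ee_rot: [-0.033, 0.999, 0.004, -0.003]
wrist_force: [-0.6, 0.3, -0.3]
finger_gap: 0.993
```

```bash
python3 - <<'E'
from h import *
a,c=snap('wrist','w5.png')
for p in [(674.8,84,39),(675,42,39),(515,75,39),(518.3,35.6,39)]: cv2.circle(a,tuple(int(round(x)) for x in proj(c,p)),3,(0,0,255),1)
cv2.imwrite('pics/v5.png',a)
plan((596,61,6),184.4)
E
```

```text
t 6.75 tcp [604.6  61.6 127.1] gap 0.999 d_cm [ 0.84 -0.1  12.11] rot [ 0.46 -0.1  -0.68]
```

View pics/v5.png

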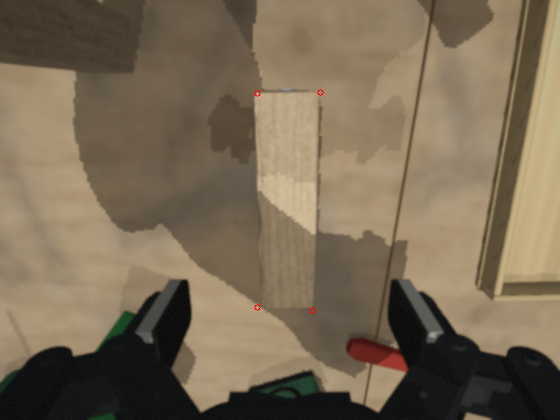

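The block's corners ((257,93), (320,92), (262,307), (313,308)) match my projected points to within a few pixels. Descending.

>>> {"fn": "step_arm", "kwargs": {"delta_pos": [[0.8,-0.1,4],[0.8,-0.1,8],[0.8,-0.1,11],[0.8,-0.1,12.1],[0.8,-0.1,12.1]], "angular": [[0.4,0,-0.6],[0.4,0,-0.6],[0.4,0,-0.6],[0.4,0,-0.6],[0.4,0,-0.6]], "hand": [-1,-1,-1,-1,-1]}}

```text
time_s: 7.25
tcp_pos: [595.9, 61.2, 4.8]
ee_rot: [-0.038, 0.999, 0.001, -0.002]
wrist_force: [-0.5, 0.7, 0.6]
finger_gap: 0.999
```

>>> {"fn": "step_arm", "kwargs": {"delta_pos": [[0,0,0],[0,0,0],[0,0,0],[0,0,0],[0,0,0],[0,0,0]], "angular": [[0,0,0],[0,0,0],[0,0,0],[0,0,0],[0,0,0],[0,0,0]], "hand": [0.3,1,1,1,1,1], "force": 40}}

```text
time_s: 7.85
tcp_pos: [596.7, 61.1, 6.3]
ee_rot: [-0.038, 0.999, 0.001, -0.001]
wrist_force: [0.0, -0.1, 6.1]
finger_gap: 0.487
```

```bash
python3 -c "
from h import *
o=monitor.get_obs();print(o['wrist_force'])
plan((598,61,120),184.4);plan((540,301,120),184)"
```

```text
[ 0.01037887 -0.05894237  6.12395839]
t 7.85 tcp [596.7  61.1   6.3] gap 0.487 d_cm [-1.000e-01 -1.000e-02 -1.137e+01] rot [ 0.08 -0.14 -0.09]
t 7.85 tcp [596.7  61.1   6.3] gap 0.487 d_cm [  3.88  24.36 -11.32] rot [ 0.08 -0.14  0.31]
```

Gripped: the gap of 0.487 is about 41 mm. Lifting and carrying, sideways first and then back.

>>> {"fn": "step_arm", "kwargs": {"delta_pos": [[0,0,-3],[0,0,-7],[0,2,-11],[0,6,-11.3],[0,10,-11.3],[0,14,-11.3],[0,18,-11.3],[0,21.5,-11.3]], "angular": [[0,0,0],[0,0,0],[0,0,0],[0,0,0],[0,0,0],[0,0,0],[0,0,0],[0,0,0]], "hand": [1,1,1,1,1,1,1,1]}}

```text
time_s: 8.65
tcp_pos: [580.5, 277.5, 120.7]
ee_rot: [-0.038, 0.999, 0.001, -0.001]
wrist_force: [0.4, -0.8, -1.0]
finger_gap: 0.485
```

```bash
python3 -c "
from h import *
plan((540,301,14.5),184)"
```

```text
t 8.65 tcp [580.5 277.5 120.7] gap 0.485 d_cm [ 3.84  2.62 10.63] rot [ 0.13 -0.08  0.35]
```

>>> {"fn": "step_arm", "kwargs": {"delta_pos": [[2,1.5,0],[3.8,2.6,0],[3.8,2.6,2],[3.8,2.6,4],[3.8,2.6,4]], "angular": [[0,0,0],[0,0,0.3],[0,0,0.3],[0,0,0.3],[0,0,0.3]], "hand": [1,1,1,1,1]}}

```text
time_s: 9.15
tcp_pos: [539.6, 299.7, 79.5]
ee_rot: [-0.036, 0.999, 0.0, -0.002]
wrist_force: [-0.7, 0.7, -1.2]
finger_gap: 0.485
```

```bash
python3 - <<'E'
from h import *
a,c=snap('wrist','w6.png');t,_=snap('top','t6.png')
cv2.imwrite('pics/v6.png',np.hstack([cv2.resize(a,(533,400)),cv2.resize(t[180:300,150:230],(267,400))]))
plan((540,301,14.5),184)
E
```

```text
t 9.25 tcp [540.6 300.6  81.4] gap 0.484 d_cm [0.05 0.03 6.69] rot [ 0.13 -0.08  0.06]
```

View pics/v6.png

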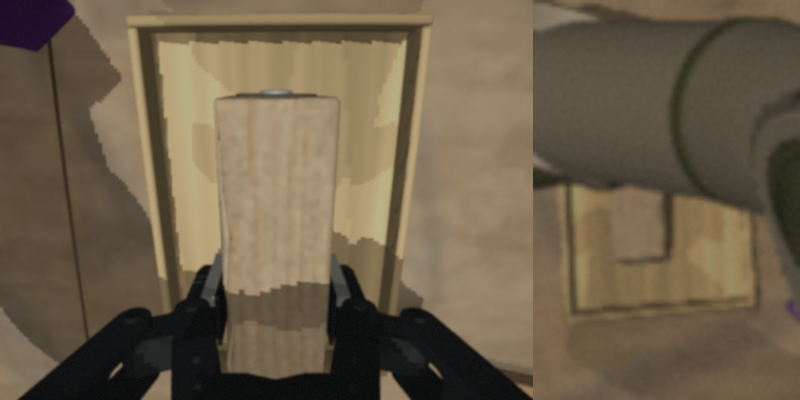

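The block sits centred across the tray: its foot edge is at (278,95), inside the near wall at row 18–30. Lowering and releasing.

>>> {"fn": "step_arm", "kwargs": {"delta_pos": [[0,0,2.5],[0,0,4.5],[0,0,6],[0,0,6.7],[0,0,6.9],[0,0,6.9]], "angular": [[0,0,0],[0,0,0],[0,0,0],[0,0,0],[0,0,0],[0,0,0]], "hand": [1,1,1,1,1,1]}}

```text
time_s: 9.85
tcp_pos: [540.7, 301.1, 13.0]
ee_rot: [-0.035, 0.999, 0.001, -0.001]
wrist_force: [-0.3, 0.0, -1.5]
finger_gap: 0.487
```

>>> {"fn": "step_arm", "kwargs": {"delta_pos": [[0,0,0],[0,0,0],[0,0,0],[0,0,0]], "angular": [[0,0,0],[0,0,0],[0,0,0],[0,0,0]], "hand": [-0.5,-0.5,-0.5,-0.5]}}

```text
time_s: 10.25
tcp_pos: [540.9, 301.1, 13.3]
ee_rot: [-0.035, 0.999, 0.001, -0.0]
wrist_force: [0.4, 0.4, 0.1]
finger_gap: 0.748
```

>>> {"fn": "step_arm", "kwargs": {"delta_pos": [[0,0,-2],[0,0,-6],[0,0,-11],[0,0,-16],[0,0,-20],[0,0,-20]], "angular": [[0,0,0],[0,0,0],[0,0,0],[0,0,0],[0,0,0],[0,0,0]], "hand": [-0.5,-0.5,-0.5,-0.5,-0.5,-0.5]}}

```text
time_s: 10.85
tcp_pos: [542.6, 302.7, 219.1]
ee_rot: [-0.035, 0.999, 0.004, 0.003]
wrist_force: [-0.1, 1.0, -0.2]
finger_gap: 0.747
```

```bash
python3 - <<'E'
from h import *
a,c=snap('wrist','w7.png');s,_=snap('scene','s7.png')
cv2.imwrite('pics/v7.png',np.hstack([cv2.resize(a,(400,300)),cv2.resize(s[100:400,130:430],(300,300))]))
print(monitor.get_obs()['tcp_pos'])
E
```

```text
[541.36204791 300.42219758 214.20157021]
```

View pics/v7.png

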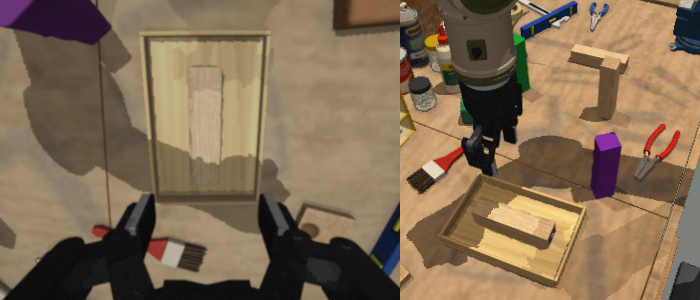

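The offcut lies flat and centred in the tray (wrist crop (206,125)). B is still standing, C lies on the bench and the gripper is clear. Handing in.

```bash
python3 -c "
from h import *
job.hand_in();print(monitor.get_obs()['time_s'])"
```

```text
the job is handed in; nothing more can be done
the job is handed in; nothing more can be done
```

The offcut with the screw is lying flat in the tray, and I handed the job in at about 11 s of the 67 s allowed.

- **Finding it:** I tipped over the rightmost offcut first and its foot was bare. The leftmost one showed the washer and screw head. I gripped it where it lay on the bench, carried it over and set it down in the tray.
- **The other two:** the rightmost offcut lies on the bench and the middle one was never touched. Both are well clear of the tray.
- **Last checks:** the final wrist and scene pictures show the screw offcut roughly central in the tray, with the gripper open and about 200 mm above the bench.
- **Disagreements:** the two-camera heights for the tray rim came out low and uneven (9 to 25 mm against the stated 30 mm). I used only its horizontal position, which the wrist view above the tray supported. The look-over tilt reached only 20 of the 35 degrees I first asked for, which was still enough to see the feet. Nothing else failed.

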